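Dust off and close a gear case joint

TASK

Pick up the cordless air duster and, without touching the parts, aim it over the loose gear case half at the middle of the fixed half's joint face: nozzle about 50 mm from the face, slanting down at about 35 degrees, held still for a good second. Lay the duster back flat in its tray, then bring the loose half up against the fixed half on the plate so that the joint is closed, square, with the flange edges level, and let go. Leave the other things on the bench where they are.

Things in the scene. Friction and masses are not known exactly. Their poses are not given: they have to be found in the camera images.
- fixture: Fixed dark steel plate 180 (x) x 320 (y) x 10 mm with the fixed aluminium gear case half bolted on. Origin: centre of the plate's underside, z up. Fixed half: joint flange 84 (x) x 10 (y) x 60 mm high on the plate, joint face at y = +75 mm looking to -y; behind it a body 56 x 55 x 50 mm and a boss, to y = +158 mm; low straps beside it (to 25 mm height). The rest of the plate is flat.
- joint_face (a point): The point on the fixed half's joint face to aim at: mid-width, 32 mm above the plate top (42 mm above the bench). Axes are the plate's: -y points straight out of the face towards the loose half.
- cover: Loose aluminium half, about 0.45 kg, like the fixed one, standing on the plate 75 to 105 mm from it, faces roughly towards each other. Origin: centre of its box body's underside, z up. Body 56 (x) x 55 (y) x 50 mm high (4 mm ribs on top): grip across the 56 mm. Flange 84 (x) x 10 (y) x 60 mm high in front, joint face at y = +37.5 mm; round boss 34 mm across behind, to y = -49 mm.
- cover_face (a point): Point on the loose half's joint face: mid-width, 32 mm above its underside. Axes are the loose half's: +y points straight out of the face. It meets joint_face when the joint is closed and level.
- duster: Cordless air duster, 0.22 kg, lying flat in its tray: black box body 100 (x) x 26 (y) x 36 mm high, grey end cap behind (to x = -61 mm), thin steel nozzle in front. Origin: centre of the black body's underside, near the balance point; x along the nozzle, z up through the small trigger pad on top (x = 18 to 46 mm, 4 mm proud).
- nozzle_tip (a point): Tip of the duster's 8 mm thick nozzle, 128 mm ahead of the duster's origin and 18 mm above its underside. Axes are the duster's: it blows along +x.
- blow_spot (a point): Point in the air 50 mm ahead of the nozzle tip on the nozzle's axis (178 mm ahead of the duster's origin, 18 mm above its underside). When this lies at joint_face, the duster is at the right distance and aimed.
- tray: Shallow grey plastic tray, fixed, 240 (x) x 140 (y) x 16 mm high outside, walls and floor 5 mm. Origin: centre of its underside; the duster at first lies along its x axis with the nozzle towards +x and its origin about 34 mm to the -x side of the tray's centre.
- can_a: Red spray can 66 mm across, 200 mm high, upright; origin at its foot. Leave alone.
- can_b: Another red spray can, the same size; origin at its foot. Leave alone.
- can_c: Smaller blue spray can 54 mm across, 140 mm high; origin at its foot. Leave alone.
- bearing: Steel bearing ring 26 mm across, 9 mm high, lying on a corner of the plate; origin under its centre. Leave alone.
- screwdriver: Screwdriver lying on the bench behind the work. Leave alone.
- brush: Small brush lying on the bench near the robot. Leave alone.
- tape: Roll of tape 90 mm across, 19 mm high, lying on the bench behind the gap between tray and plate; origin under its centre. Leave alone.
Things that resemble listed ones, but are neither listed nor needed, are in the scene too. Leave any orange look-alike of the duster alone.

How it is judged:
On the way:
1. gap still open (40 mm or more): blow_spot within 22 mm of joint_face, nozzle tip 20 mm or more in front of the face, 20 to 50 degrees downward, still (under 40 mm/s, 0.4 rad/s), for 0.8 s (distance between blow_spot and joint_face below 0.022 m and y of nozzle_tip in the frame of joint_face below -0.02 m and angle between duster's own x axis and vertical between 1.92 and 2.444 rad and linear speed of duster below 0.04 m/s and angular speed of duster below 0.4 rad/s and y of cover_face in the frame of joint_face below -0.04 m), for 0.8 s.
At the end, for the whole second after the job is handed in: Loose half upright and at rest on the plate: joint gap under 2.5 mm, flange edges level within 4 mm, heights within 3 mm, square within 0.05 rad. Duster at rest on the tray floor, flat on its underside (tilt under 0.15 rad, origin within 75 mm of the tray centre) (y of cover_face in the frame of joint_face between -0.0025 and 0.0025 m and x of cover_face in the frame of joint_face between -0.004 and 0.004 m and z of cover_face in the frame of joint_face between -0.003 and 0.003 m and angle between the x axis of cover and the x axis of fixture, either way round below 0.05 rad and angle between cover's own z axis and vertical below 0.05 rad and linear speed of each of cover, duster below 0.01 m/s and horizontal distance between duster and tray below 0.075 m and z of duster in the frame of tray below 0.01 m and angle between duster's own z axis and vertical below 0.15 rad); the robot touches nothing.
It fails at once if the air duster touches the loose or the fixed half (contact force between duster and cover above 2 N or contact force between duster and fixture above 2 N).
It fails at once if a bystander (spray can, bearing, screwdriver, brush, tape) is moved by more than 30 mm (distance of any of can_a, can_b, can_c, bearing, screwdriver, brush, tape from where it was at the start of the episode above 0.03 m).
It also fails if it takes over 64 s, if anything falls off the work surface, if the arm or the gripper's body presses on something with over 40 N, if the wrist force passes 120 N, or if a joint passes its speed limit or range.

ROBOT

A 7-joint arm with a two-finger parallel gripper is mounted at the origin on the work surface. World frame = base frame: x ahead of the robot, y to its left, z up, the work surface at z = 0. Lengths are in m, angles in rad, forces in N, time in s.
With the tool pointing down it reaches from about 0.4 to 0.85 m from the base axis. Payload 10.4 kg.
Tool frame: the origin (TCP) lies on the centre line of the jaws, within the pads' length; the fingertips stand 17 mm ahead of it and the grasp point (between the pads) lies 2 mm behind it; x points along the fingers, z is the direction in which the jaws open and shut, and the axes are right-handed (so a half turn about x gives the same grasp; the last joint's range is limited). The gripper opens to 87 mm and grips with 3 to 60 N. Pads are 19 mm wide; open, the fingers measure 117 mm over their backs; the gripper's body (75 mm by 190 mm) begins 51 mm behind the grasp point.
Start: joints at [1.29, 0.332, -0.065, 1.46, 0.022, 1.35, -0.088], TCP at [0.159, -0.604, 0.206] pointing down, gripper open.
Joint ranges: [-2.6, 2.6], [-0.5, 2.12], [-1.47, 1.34], [0.16, 2.42], [-1.27, 4.41], [0.06, 2.06], [-2.6, 2.6]. Speed limits (rad/s): [2.22, 2.22, 2.79, 2.79, 3.14, 3.14, 3.14].

INTERFACE

Orientations are given as a unit quaternion [x, y, z, w].
In Python, from bench import r gives the robot as it stands. The module is installed in compiled form; this text tells all that it offers.
- The arm moves only by the tool arm_command, never from a script. Its argument "plan" is a list of rows, each a list of 4 numbers: the shift along the tool's x, y, z in mm, then the turn about the tool's x in degrees. A call has 1 to 20 rows; each row shifts and turns the commanded pose from where the row before left it, along the tool's axes as they then stand; what a row does not reach is not made up. A row lasts 1/8 s, in which the tool goes at most 62.5 mm and 10.7 degrees, less where a joint would pass 70% of its speed; a pose out of reach is approached as far as the arm can. A call with a gripper value outside its range is refused whole. "jaw" is the opening, from -1 (shut) to 1 (fully open), set as the call begins (left out, the last holds). The fingers move at their own pace and stop on an object; "force" is the grip in N (left out, the last holds). Time passes only in rows, so rows that do not move let the fingers close. It gives the time, the measured TCP pose, the force and the opening at its end, in the units of the state.
- r.read_state(): the state, without advancing time (a new reading comes with each control period).
- r.camera(name): name is "scene" or "side" or "wrist"; returns a dict with "frame" (400x640x3 uint8, blue, green, red), "fx", "fy", "cx", "cy" (pixels), "extrinsics" (4x4, takes a point from world to camera coordinates). Camera axes: x right, y down, z forward; pixel columns grow to the right and rows downward; lengths in m; the calibration is good to about 2 mm. A picture is of the moment at which its call begins. There is no depth.
- r.close_job(): hands the job in, once; it reports no verdict.
Trained networks look in a picture, given as the dict that the camera call returned (one of the last four; its "shot" number tells which), for a name from the list of things; names that differ only in an ending like _2 or _b are one class to them, and where a whole thing is asked for, a point or a joint stands for the part that bears it (a point fixed in the world has none). Each returns a list of dicts, best first, with "confidence" (0 to 1); they miss things now and then, are a little off and sometimes report something else, mostly with a low value. They report only what shows in the picture. A call takes as long as a camera call. They do not tell look-alikes from the thing itself.
- r.find_in(picture, label): "xyz" ([x, y, z] in m, in world coordinates, good to about 4 mm: the middle of the surface that is visible of it).
- r.regions_of(picture, label): "mask" (400x640 bool, what is visible of it).
- r.spot_point(picture, label): "xyz" ([x, y, z] in m, in world coordinates, good to about 4 mm: a listed point, or the origin of a listed thing).
The state is a dict: "time": time; "joint_positions": joint angles; "joint_vel": joint speeds; "joint_torque": joint torques, N m; "ee_pos": TCP position; "eef_rot": TCP orientation; "ft_force": force on the tool from outside, world axes, zero at the start; "torque": the same for the moment, N m; "width": finger opening in m.
Only numpy, scipy, OpenCV 4.12 (cv2) and the standard library are available. Lean on these libraries where they do the work, as an engineer would, in place of code of your own. Each camera call takes 0.05 s, during which the arm holds its last target. There are 200 camera calls.

## Working session

There is one attempt and no reset: what is moved stays moved. The work goes in short steps, Python scripts to look and compute and a tool call to move; the robot and the scene stay as the last step left them, time stands still between calls to the robot, and variables do not carry over. Pictures are saved under pics/ and viewed, about 8 in all and at most 12, crops included, and the job is handed in when it is done.

Besides the shell and the picture viewer there is one more tool, called after "Request:" by a JSON object that holds its "method" and its "body". arm_command: Moves the arm, as the interface text tells. Its arguments: {"type":"object","properties":{"plan":{"type":"array","items":{"type":"array","items":{"type":"number"}}},"jaw":{"type":"number"},"force":{"type":"number"}},"required":["plan"]}

```bash
mkdir -p pics; cat > h.py <<'E'
from bench import r
import numpy as np, cv2
from scipy.spatial.transform import Rotation as R
np.set_printoptions(precision=4,suppress=True)
def st():
    s=r.read_state(); print('t',round(s['time'],2),'p',np.array(s['ee_pos']),'w',s['width']); print(R.from_quat(s['eef_rot']).as_matrix()); return s
def px(c,p):
    q=c['extrinsics']@np.append(p,1); return np.array([c['fx']*q[0]/q[2]+c['cx'],c['fy']*q[1]/q[2]+c['cy']])
def plane(c,u,v,z):
    E=c['extrinsics']; Rm=E[:3,:3]; o=-Rm.T@E[:3,3]; d=Rm.T@np.array([(u-c['cx'])/c['fx'],(v-c['cy'])/c['fy'],1]); return o+d*(z-o[2])/d[2]
E
python3 - <<'E'
from h import *
st()
for n in ['scene','side']:
    c=r.camera(n); cv2.imwrite(f'pics/{n}0.png',c['frame']); print(n,c['fx'],'cam at',-c['extrinsics'][:3,:3].T@c['extrinsics'][:3,3])
    for l in ['joint_face','cover_face','nozzle_tip','duster','cover','fixture','tray','can_a','can_c','bearing','tape','brush','screwdriver']:
        print(l,[(np.array(d['xyz']),round(d['confidence'],2)) for d in r.spot_point(c,l)[:3]])
E
```

```text
t 0.0 p [ 0.1592 -0.6039  0.2051] w 0.08711099537090636
[[-0.0004  0.9669  0.255 ]
 [ 0.0014  0.255  -0.9669]
 [-1.     -0.0001 -0.0014]]
scene 392.13451374924915 cam at [ 1.1728 -0.1903  0.8919]
joint_face [(array([0.5621, 0.2246, 0.0439]), 0.84)]
cover_face [(array([0.5573, 0.1354, 0.036 ]), 0.58), (array([ 0.495 , -0.2973,  0.0038]), 0.43)]
nozzle_tip [(array([ 0.1795, -0.2933,  0.0171]), 0.72), (array([ 0.4636, -0.2143,  0.0241]), 0.57), (array([ 0.7743,  0.1428, -0.0003]), 0.39)]
duster [(array([ 0.496 , -0.3391,  0.0042]), 0.79), (array([ 0.2804, -0.38  , -0.0003]), 0.63)]
cover [(array([0.5684, 0.0957, 0.0068]), 0.64)]
fixture [(array([ 0.56  ,  0.1484, -0.0053]), 0.94)]
tray [(array([ 0.4961, -0.2981,  0.0014]), 0.71)]
can_a [(array([ 0.771 ,  0.1435, -0.0013]), 0.95), (array([0.7909, 0.0336, 0.0052]), 0.82)]
can_c [(array([ 0.771 ,  0.1435, -0.0013]), 0.95), (array([0.7909, 0.0336, 0.0052]), 0.82)]
bearing [(array([0.5039, 0.0073, 0.0078]), 0.62)]
tape [(array([ 0.6827, -0.1501, -0.003 ]), 0.6)]
brush [(array([ 0.3373,  0.1567, -0.0035]), 0.73), (array([0.5592, 0.1368, 0.037
[... 560 characters left out ...]
array([0.5664, 0.0974, 0.0129]), 0.82)]
fixture []
tray [(array([ 0.4941, -0.302 ,  0.0023]), 0.58), (array([0.5654, 0.098 , 0.0106]), 0.4), (array([ 0.4681, -0.212 ,  0.0229]), 0.2)]
can_a [(array([ 0.7797, -0.0859, -0.0044]), 0.96), (array([0.7887, 0.0293, 0.0006]), 0.64), (array([ 0.7737,  0.1379, -0.0017]), 0.59)]
can_c [(array([ 0.7797, -0.0859, -0.0044]), 0.96), (array([0.7887, 0.0293, 0.0006]), 0.64), (array([ 0.7737,  0.1379, -0.0017]), 0.59)]
bearing [(array([0.5051, 0.009 , 0.0078]), 0.38)]
tape [(array([ 0.6877, -0.153 , -0.0015]), 0.63)]
brush [(array([0.3391, 0.1589, 0.0022]), 0.76), (array([0.5034, 0.0053, 0.0104]), 0.7)]
screwdriver [(array([ 0.7144, -0.3426,  0.0018]), 0.82)]
```

View pics/scene0.png

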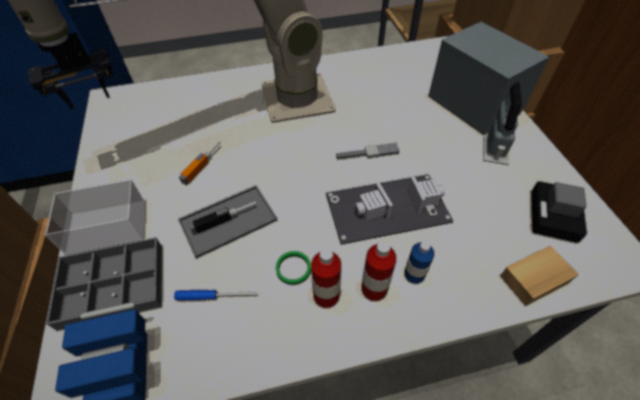

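View pics/side0.png

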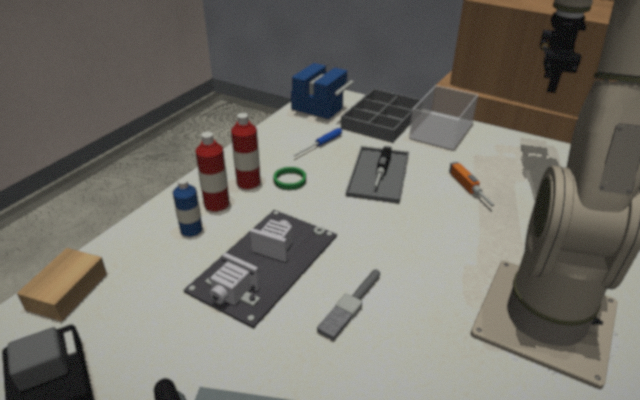

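The scene view shows the real black duster in its tray at about (222,215), nozzle towards the plate. The orange look-alike is at (200,160). The loose half is at (375,205), the fixed half at (430,195), and the cans are at (327,280), (380,270) and (420,262). The side view agrees with this: tray at (380,172), loose half at (272,240), fixed half at (235,280).

The tool can only yaw, so I plan to get the nozzle slant by pivoting the duster in a light grip with its nozzle tip resting on the tray. First I'll move over the duster.

Request:
{"method": "arm_command", "body": {"plan": [[0,0,0,-9.9],[0,0,0,-9.9],[0,0,0,-9.9],[0,0,0,-9.9],[0,0,0,-9.9],[0,0,0,-9.9],[0,0,0,-9.9],[0,0,0,-9.9],[0,0,0,-9.9],[0,20,50,0],[0,20,50,0],[0,20,50,0],[0,20,50,0],[0,20,50,0],[0,20,50,0],[0,20,50,0],[0,7,41,0],[0,0,0,0]], "jaw": 1}}

```text
time: 3.65
ee_pos: [0.5068, -0.3647, 0.2057]
eef_rot: [-0.087, 0.701, 0.088, 0.702]
ft_force: [0.2, -0.2, -0.4]
width: 0.0868
```

```bash
python3 - <<'E'
from h import *
st()
for n in ['wrist','scene','side']:
    c=r.camera(n)
    if n=='wrist': cv2.imwrite(f'pics/w1.png',c['frame'])
    for l in ['nozzle_tip','duster','tray']:
        print(n,l,[(np.array(d['xyz']),round(d['confidence'],2)) for d in r.spot_point(c,l)[:2]])
    m=[d for d in r.regions_of(c,'duster')]
    for d in m[:2]:
        v,u=np.nonzero(d['mask']); print(round(d['confidence'],2),len(u),u.mean(),v.mean())
        P=np.array([plane(c,a,b,0.041)[:2] for a,b in zip(u,v)])
        rc=cv2.minAreaRect(P.astype(np.float32)*1000); print('rect mm',rc)
E
```

```text
t 3.65 p [ 0.5068 -0.3647  0.2057] w 0.08680297463499355
[[ 0.0012 -0.2452  0.9695]
 [ 0.0016  0.9695  0.2452]
 [-1.      0.0013  0.0016]]
wrist nozzle_tip [(array([ 0.4668, -0.2162,  0.0255]), 0.71), (array([ 0.1886, -0.2916,  0.0207]), 0.6)]
wrist duster [(array([ 0.2814, -0.3743,  0.0006]), 0.58), (array([ 0.4961, -0.3389,  0.0071]), 0.57)]
wrist tray [(array([ 0.4921, -0.3034,  0.0004]), 0.86)]
0.86 3030 317.1937293729373 131.35676567656765
rect mm ((489.0873718261719, -307.4354248046875), (25.655317306518555, 182.41888427734375), 14.48061752319336)
0.84 4517 114.11711312818242 122.31525348682754
rect mm ((268.8185119628906, -350.4013366699219), (40.122467041015625, 180.00146484375), 49.10703659057617)
scene nozzle_tip [(array([ 0.179 , -0.2917,  0.0168]), 0.76), (array([ 0.4622, -0.2122,  0.025 ]), 0.58)]
scene duster [(array([ 0.2776, -0.3822, -0.0016]), 0.67), (array([ 0.4971, -0.3385,  0.0042]), 0.66)]
scene tray [(array([ 0.4928, -0.3019,  0.0038]), 0.75)]
0.87 319 201.5141065830721 162.00313479623824
rect mm ((280.523681640625, -351.03961181640625), (48.61797332763672, 177.25900268554688), 61.42341232299805)
0.82 713 214.31136044880785 219.12622720897616
rect mm ((503.43817138671875, -305.047607421875), (50.09613800048828, 185.5917510986328), 14.789371490478516)
side nozzle_tip [(array([ 0.1849, -0.2928,  0.0169]), 0.95), (array([ 0.4635, -0.2112,  0.0249]), 0.66)]
side duster [(array([ 0.492 , -0.3391,  0.0093]), 0.92), (array([ 0.2793, -0.375 , -0.0013]), 0.72)]
side tray [(array([ 0.4957, -0.3016, -0.0008]), 0.6)]
0.92 346 383.228323699422 163.2514450867052
rect mm ((478.7629699707031, -287.3001403808594), (30.173006057739258, 209.6163787841797), 15.02315616607666)
0.86 647 466.5085007727975 180.0030911901082
rect mm ((256.21624755859375, -324.93524169921875), (55.834129333496094, 197.09727478027344), 49.199501037597656)
```

View pics/w1.png

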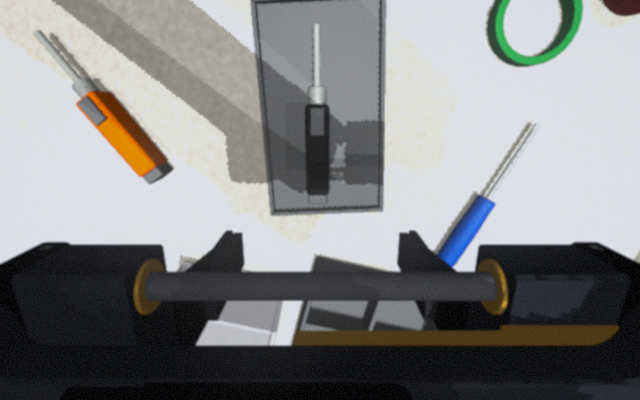

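The wrist view shows the black duster at (317,150), lined up with the jaws. The tray walls are at x=258 to 383, and the orange look-alike at (125,120) is clear. I'll descend onto the rear of the body.

Request:
{"method": "arm_command", "body": {"plan": [[0,-12,-4,0],[40,0,0,0],[40,0,0,0],[40,0,0,0],[30,0,0,0],[20,0,0,0],[10,0,0,0],[0,0,0,0],[0,0,0,0]], "jaw": 0.15, "force": 3}}

```text
time: 5.52
ee_pos: [0.5034, -0.381, 0.0271]
eef_rot: [-0.086, 0.701, 0.085, 0.702]
ft_force: [0.8, -0.9, 0.5]
width: 0.0499
```

Request:
{"method": "arm_command", "body": {"plan": [[0,0,0,0],[0,0,0,0],[0,0,0,0],[0,0,0,0],[0,0,0,0],[0,0,0,0],[0,0,0,0],[0,0,0,0]], "jaw": -1, "force": 3}}

```text
time: 6.52
ee_pos: [0.5027, -0.3805, 0.0259]
eef_rot: [-0.085, 0.702, 0.085, 0.702]
ft_force: [-0.2, 0.1, 0.3]
width: 0.0001
```

```bash
python3 - <<'E'
from h import *
ims=[]
for n in ['wrist','scene','side']:
    c=r.camera(n); f=c['frame']
    for l in ['nozzle_tip','duster']:
        print(n,l,[(np.array(d['xyz']),round(d['confidence'],2)) for d in r.spot_point(c,l)[:2]])
    if n!='wrist':
        u,v=px(c,[0.49,-0.33,0.03]).astype(int); f=cv2.resize(f[max(v-60,0):v+60,max(u-64,0):u+64],(400,375))
    else: f=cv2.resize(f,(600,375))
    ims.append(f)
w=ims[0]; cv2.imwrite('pics/m2.png',np.vstack([cv2.resize(w,(800,500))[:340][:, :],np.hstack(ims[1:])[:260]]))
E
```

```text
wrist nozzle_tip []
wrist duster [(array([ 0.4956, -0.3403,  0.0045]), 0.58)]
scene nozzle_tip [(array([ 0.4616, -0.2129,  0.0209]), 0.91), (array([ 0.1786, -0.2921,  0.0219]), 0.59)]
scene duster [(array([ 0.4974, -0.341 ,  0.0049]), 0.84), (array([ 0.2803, -0.3835, -0.0005]), 0.53)]
side nozzle_tip [(array([ 0.4654, -0.2139,  0.0198]), 0.6), (array([ 0.1849, -0.2933,  0.0182]), 0.58)]
side duster [(array([ 0.4941, -0.3401,  0.0096]), 0.76), (array([ 0.2797, -0.3797, -0.0032]), 0.73)]
```

View pics/m2.png

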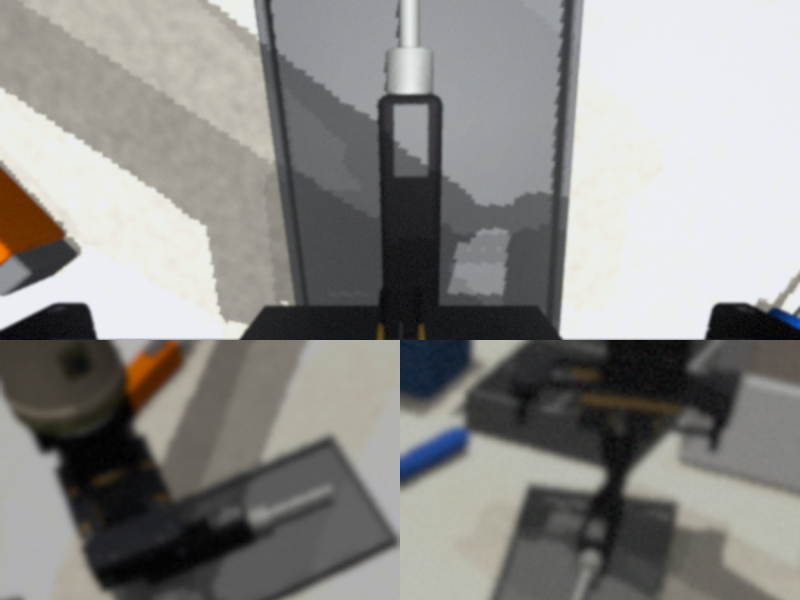

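```bash
python3 - <<'E'
from h import *
s=st(); print(s['ft_force'],s['torque'])
c=r.camera('wrist'); f=c['frame']
print(c['extrinsics']); 
for p in ([0.5027,-0.3805,0.0089],[0.5027,-0.3805,0.0259],[0.5027,-0.3805,0.05],[.5065,-.388,.041]): print(px(c,np.array(p)))
cv2.imwrite('pics/w3.png',cv2.resize(f[190:330,200:440],(800,467)))
E
```

```text
t 6.97 p [ 0.5027 -0.3805  0.0259] w 0.00038074606448762683
[[ 0.0001 -0.2397  0.9708]
 [-0.0001  0.9708  0.2397]
 [-1.     -0.0001  0.    ]]
[ 0.3561 -0.1496 -0.4536] [-0.0317 -0.0626  0.0373]
[[ 0.9709  0.2393  0.0004 -0.3971]
 [ 0.2292 -0.9303  0.2865 -0.4525]
 [ 0.0689 -0.278  -0.9581  0.0783]
 [ 0.      0.      0.      1.    ]]
[320.164  225.6108]
[320.1623 235.9843]
[320.1595 254.0792]
[323.4578 259.7802]
```

View pics/w3.png

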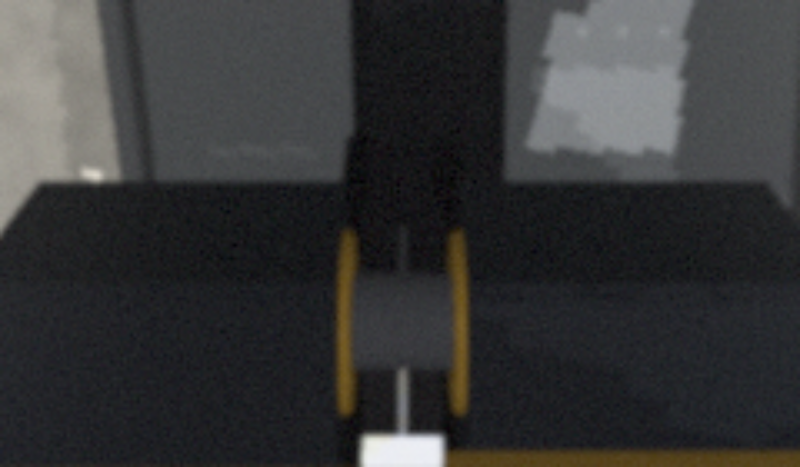

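```bash
python3 - <<'E'
from h import *
s=r.read_state(); c=r.camera('wrist')
T=np.array(s['ee_pos']); M=R.from_quat(s['eef_rot']).as_matrix()
def tl(p): return (M.T@(p-T))*1000
k=.8
for n,u,v,z in [('trig front',410/1.25,103/1.25,.045),('trig rear',410/1.25,178/1.25,.045),('body front',410/1.25,96/1.25,.041),('edgeL',380/1.25,200/1.25,.041),('edgeR',440/1.25,200/1.25,.041),('edgeL2',200+355*.3,190+100*.3,.041),('edgeR2',200+507*.3,190+100*.3,.041)]:
    print(n,tl(plane(c,u,v,z)))
# w1 picture: tool pose then
E=c['extrinsics']; 
T1=np.array([0.5068,-0.3647,0.2057]); M1=np.array([[.0012,-.2452,.9695],[.0016,.9695,.2452],[-1,.0013,.0016]])
G=np.eye(4); G[:3,:3]=M; G[:3,3]=T; G1=np.eye(4); G1[:3,:3]=M1; G1[:3,3]=T1
c1=dict(c); c1['extrinsics']=E@G@np.linalg.inv(G1)
for n,u,v,z in [('cap rear',317,203,.035),('body rear',317,194,.041),('body front',317,105,.041),('tip',317,25,.023)]:
    p=plane(c1,u,v,z); print(n,p,tl(p))
E
```

```text
trig front [-19.1443  87.6573   3.7472]
trig rear [-19.142   59.3009   3.9307]
body front [-15.1445  90.4439   3.8238]
edgeL [-15.1414  49.6925  -8.4527]
edgeR [-15.1409  49.6786  16.6287]
edgeL2 [-15.1387  16.2313  -7.5815]
edgeR2 [-15.1382  16.2151  17.628 ]
cap rear [ 0.5116 -0.3978  0.035 ] [ -9.1356 -18.9462   4.4105]
body rear [ 0.5086 -0.3856  0.041 ] [-15.1366  -6.3444   4.433 ]
body front [ 0.4852 -0.2918  0.041 ] [-15.1445  90.3519   4.2331]
tip [ 0.466  -0.2153  0.023 ] [  2.849  169.1737   3.9245]
```

```bash
python3 - <<'E'
from h import *
s=st(); T=np.array(s['ee_pos'])
out=[]
for n in ['scene','side']:
    c=r.camera(n); f=c['frame'].copy()
    u,v=px(c,T).astype(int); g=f[v-50:v+50,u-50:u+50]; g=cv2.resize(g,(400,400),interpolation=cv2.INTER_CUBIC)
    g=np.clip(g.astype(float)*2,0,255).astype(np.uint8)
    for dz,col in ((-.017,(0,0,255)),(0,(0,255,0)),(.05,(255,255,0))):
        q=(px(c,T+[0,0,dz])-[u-50,v-50])*4; cv2.circle(g,tuple(q.astype(int)),3,col,-1)
    out.append(g)
cv2.imwrite('pics/z4.png',np.hstack(out))
E
```

```text
t 7.08 p [ 0.5027 -0.3806  0.0259] w 0.0003924851520384335
[[ 0.0001 -0.2397  0.9709]
 [-0.0001  0.9709  0.2397]
 [-1.     -0.0001  0.    ]]
```

View pics/z4.png

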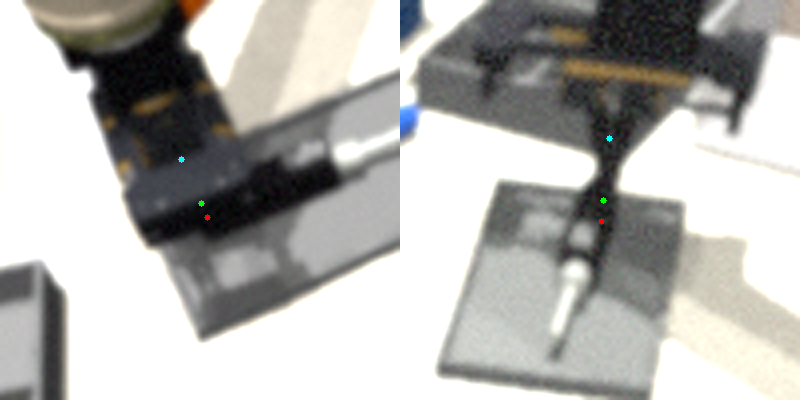

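The side view shows the jaws shut at the tail, but the reading and the duster's position don't add up. I'll open, centre the jaws (about 4 mm along +z) and close again, watching the width.

Request:
{"method": "arm_command", "body": {"plan": [[0,0,0,0],[0,0,0,0],[0,0,0,0],[0,0,4,0],[0,0,0,0]], "jaw": 0.15}}

```text
time: 7.8
ee_pos: [0.5071, -0.3793, 0.0259]
eef_rot: [-0.086, 0.702, 0.086, 0.702]
ft_force: [-0.1, 0.6, -0.4]
width: 0.0422
```

Request:
{"method": "arm_command", "body": {"plan": [[0,0,0,0],[0,0,0,0],[0,0,0,0],[0,0,0,0]], "jaw": -0.5, "force": 10}}

```text
time: 8.3
ee_pos: [0.5066, -0.3796, 0.0259]
eef_rot: [-0.085, 0.702, 0.085, 0.702]
ft_force: [-0.0, 0.1, -1.1]
width: 0.0239
```

```bash
python3 - <<'E'
from h import *
s=st(); print(s['ft_force'],s['torque'])
for n in ['scene','side','wrist']:
    c=r.camera(n)
    for l in ['nozzle_tip','duster']:
        print(n,l,[(np.array(d['xyz']),round(d['confidence'],2)) for d in r.spot_point(c,l)[:2]])
cv2.imwrite('pics/w5.png',cv2.resize(c['frame'][60:330,160:480],(711,600)))
E
```

```text
t 8.3 p [ 0.5066 -0.3796  0.0259] w 0.023945847735383448
[[-0.     -0.2397  0.9708]
 [-0.0001  0.9708  0.2397]
 [-1.     -0.0001 -0.    ]]
[-0.0149  0.0614 -1.1152] [-0.0272 -0.1271 -0.0296]
scene nozzle_tip [(array([ 0.4624, -0.2144,  0.0222]), 0.55), (array([ 0.18  , -0.2932,  0.0198]), 0.55)]
scene duster [(array([ 0.4965, -0.3389,  0.0078]), 0.73), (array([ 0.2781, -0.3792, -0.004 ]), 0.54)]
side nozzle_tip [(array([ 0.1856, -0.2927,  0.0178]), 0.72), (array([ 0.4661, -0.2123,  0.0216]), 0.53)]
side duster [(array([ 0.2808, -0.3754, -0.0014]), 0.93), (array([ 0.4954, -0.3385,  0.0096]), 0.76)]
wrist nozzle_tip []
wrist duster [(array([ 0.496 , -0.3416,  0.0029]), 0.62)]
```

View pics/w5.png

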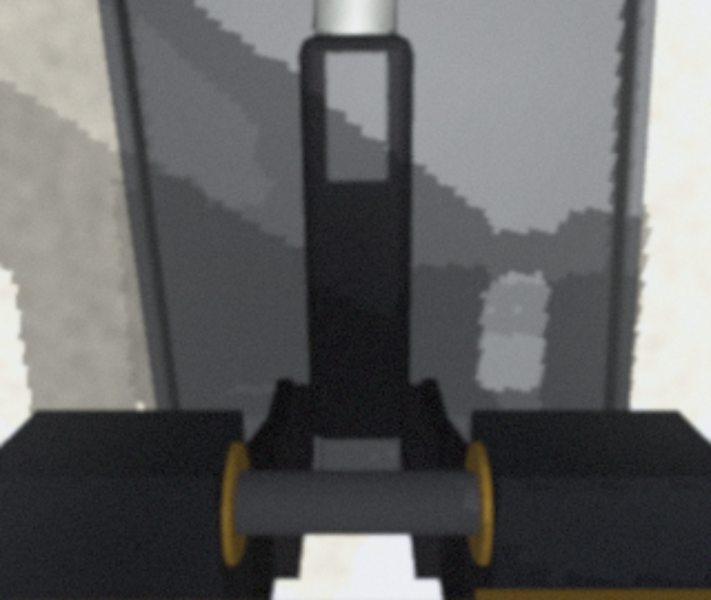

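The crop shows the jaws centred on the body's rear, with a finger each side at rows 380–430 and the end cap between them at row 455. The width is 24 mm. I'll close further and watch.

Request:
{"method": "arm_command", "body": {"plan": [[0,0,0,0],[0,0,0,0]], "jaw": -1, "force": 10}}

```text
time: 9.0
ee_pos: [0.5066, -0.3796, 0.0259]
eef_rot: [-0.085, 0.702, 0.085, 0.702]
ft_force: [-0.8, -0.4, 0.5]
width: 0.009
```

Request:
{"method": "arm_command", "body": {"plan": [[0,0,0,0],[0,0,0,0],[0,0,0,0]]}}

```text
time: 9.38
ee_pos: [0.5066, -0.3796, 0.0259]
eef_rot: [-0.085, 0.702, 0.085, 0.702]
ft_force: [-0.0, -0.0, 0.1]
width: 0.0004
```

```bash
python3 - <<'E'
from h import *
s=r.read_state(); c=r.camera('wrist')
T=np.array(s['ee_pos']); M=R.from_quat(s['eef_rot']).as_matrix()
for z in (12,27):
  for x in (17,0,-17,-35,-50):
    print(z,x,[ (px(c,T+M@np.array([x,y,z])/1e3)-[160,60])*2.22 for y in (-9.5,9.5)])
E0=c['extrinsics']; o=-E0[:3,:3].T@E0[:3,3]; print('cam in tool',M.T@(o-T)*1000)
cv2.imwrite('pics/w6.png',cv2.resize(np.clip(c['frame'][180:330,240:400].astype(float)*3,0,255).astype(np.uint8),(640,600),interpolation=cv2.INTER_CUBIC))
E
```

```text
12 17 [array([395.3094, 396.9715]), array([396.3151, 337.8395])]
12 0 [array([398.5934, 422.0997]), array([399.7781, 358.6467])]
12 -17 [array([402.4703, 451.7652]), array([403.8859, 383.3277])]
12 -35 [array([407.419 , 489.6315]), array([409.16  , 415.0168])]
12 -50 [array([412.4192, 527.8921]), array([414.5245, 447.2488])]
27 17 [array([444.7572, 396.9452]), array([447.0589, 337.8135])]
27 0 [array([452.1356, 422.0708]), array([454.8433, 358.618 ])]
27 -17 [array([460.8464, 451.7333]), array([464.0769, 383.296 ])]
27 -35 [array([471.9651, 489.5954]), array([475.9324, 414.9809])]
27 -50 [array([483.1996, 527.8518]), array([487.9909, 447.2087])]
cam in tool [-178.9352   78.7016    0.0165]
```

View pics/w6.png

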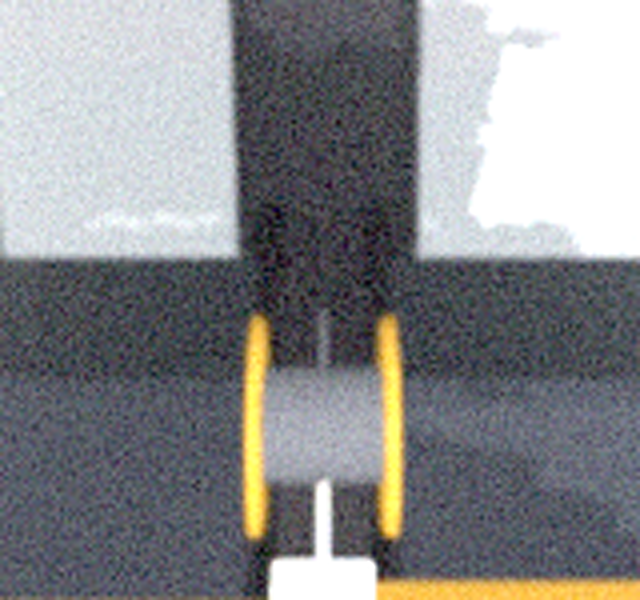

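Comparing the picture with the projection, the visible fingertips end about 34 mm higher than I'd assumed, just above the duster's top. That would explain why they close on nothing. I'll open and feel my way down in small steps, watching the force.

Request:
{"method": "arm_command", "body": {"plan": [[0,0,0,0],[0,0,0,0],[0,0,0,0],[0,0,0,0],[0,0,0,0],[2,0,0,0],[2,0,0,0],[0,0,0,0]], "jaw": 0.15}}

```text
time: 10.42
ee_pos: [0.5064, -0.3795, 0.0216]
eef_rot: [-0.085, 0.702, 0.085, 0.702]
ft_force: [0.4, 0.5, 0.7]
width: 0.0495
```

Request:
{"method": "arm_command", "body": {"plan": [[2,0,0,0],[0,0,0,0]]}}

```text
time: 10.68
ee_pos: [0.5065, -0.3795, 0.0197]
eef_rot: [-0.085, 0.702, 0.085, 0.702]
ft_force: [0.5, -0.1, -0.6]
width: 0.0502
```

Request:
{"method": "arm_command", "body": {"plan": [[2,0,0,0],[0,0,0,0]]}}

```text
time: 10.92
ee_pos: [0.5065, -0.3795, 0.0177]
eef_rot: [-0.085, 0.702, 0.085, 0.702]
ft_force: [0.1, -0.2, -0.1]
width: 0.0499
```

Request:
{"method": "arm_command", "body": {"plan": [[4,0,0,0],[4,0,0,0],[0,0,0,0]]}}

```text
time: 11.3
ee_pos: [0.5063, -0.3794, 0.0093]
eef_rot: [-0.085, 0.702, 0.086, 0.702]
ft_force: [-0.3, -1.0, -0.4]
width: 0.0498
```

Request:
{"method": "arm_command", "body": {"plan": [[3,0,0,0],[3,0,0,0],[0,0,0,0]]}}

```text
time: 11.68
ee_pos: [0.5064, -0.3795, 0.0035]
eef_rot: [-0.085, 0.702, 0.085, 0.702]
ft_force: [-0.1, -0.4, 0.6]
width: 0.05
```

Request:
{"method": "arm_command", "body": {"plan": [[2,0,0,0],[2,0,0,0],[0,0,0,0]]}}

```text
time: 12.05
ee_pos: [0.5065, -0.3795, -0.0003]
eef_rot: [-0.085, 0.702, 0.085, 0.702]
ft_force: [0.7, -0.6, 0.4]
width: 0.0502
```

Request:
{"method": "arm_command", "body": {"plan": [[0,0,0,0],[0,0,0,0],[0,0,0,0],[0,0,0,0],[0,0,0,0],[0,0,0,0]], "jaw": -1, "force": 3}}

```text
time: 12.8
ee_pos: [0.5067, -0.3796, -0.0001]
eef_rot: [-0.085, 0.702, 0.085, 0.702]
ft_force: [0.2, -0.5, 1.2]
width: 0.0259
```

Gripped at 25.9 mm. The fingertips really are about 34 mm higher than I had taken them to be. Next I lift the tail along an arc at 3 N so that the duster pivots about its nozzle tip.

Request:
{"method": "arm_command", "body": {"plan": [[-5,1.7,0,0],[-5,1.7,0,0],[-5,1.7,0,0],[-5.6,1.8,0,0],[-5.6,1.8,0,0],[-5.6,1.8,0,0],[-5.6,1.8,0,0],[-5.6,1.8,0,0],[0,0,0,0]]}}

```text
time: 13.92
ee_pos: [0.5035, -0.3658, 0.0435]
eef_rot: [-0.086, 0.702, 0.085, 0.702]
ft_force: [0.4, 0.7, -1.9]
width: 0.0259
```

```bash
cat >> h.py <<'E'
def dus():
    for n in ['scene','side','wrist']:
        c=r.camera(n); g={}
        for l in ['nozzle_tip','duster']:
            g[l]=[np.array(d['xyz']) for d in r.spot_point(c,l) if d['xyz'][0]>.35][:1]
        print(n,g)
        if g['nozzle_tip'] and g['duster']:
            # slant of origin->tip minus atan(18/128)
            d=g['nozzle_tip'][0]-g['duster'][0]; print('  len',np.linalg.norm(d),'down deg',np.degrees(np.arctan2(-d[2],np.hypot(d[0],d[1])))+8.0,'yaw',np.degrees(np.arctan2(d[1],d[0])))
    return c
E
python3 - <<'E'
from h import *
st(); dus()
E
```

```text
t 13.93 p [ 0.5035 -0.3658  0.0435] w 0.02594328115411652
[[ 0.0007 -0.24    0.9708]
 [-0.0005  0.9708  0.24  ]
 [-1.     -0.0006  0.0006]]
scene {'nozzle_tip': [array([ 0.4641, -0.2107,  0.0056])], 'duster': [array([ 0.4948, -0.3336,  0.0325])]}
  len 0.12950100385711302 down deg 19.988795074412693 yaw 104.025273569628
side {'nozzle_tip': [array([ 0.4697, -0.2113,  0.0062])], 'duster': [array([ 0.4971, -0.3345,  0.0393])]}
  len 0.13047838901519287 down deg 22.695493013264997 yaw 102.53865572890896
wrist {'nozzle_tip': [], 'duster': [array([ 0.496 , -0.3392,  0.0353])]}
```

Working exactly as planned: about 20° with the tip on the tray floor. I'll continue to about 35°, then grip hard.

Request:
{"method": "arm_command", "body": {"plan": [[-5.2,2.7,0,0],[-5.2,2.7,0,0],[-5.2,2.7,0,0],[-5.2,2.7,0,0],[-5.2,2.7,0,0],[-6,4.2,0,0],[-6,4.2,0,0],[0,0,0,0],[0,0,0,0]]}}

```text
time: 15.5
ee_pos: [0.498, -0.3447, 0.0809]
eef_rot: [-0.085, 0.702, 0.085, 0.702]
ft_force: [0.8, 0.1, -1.2]
width: 0.0257
```

Request:
{"method": "arm_command", "body": {"plan": [[0,0,0,0],[0,0,0,0],[0,0,0,0],[-20,0,0,0],[-40,0,0,0],[-40,0,0,0],[0,0,0,0]], "force": 60}}

```text
time: 16.38
ee_pos: [0.4999, -0.3454, 0.1857]
eef_rot: [-0.087, 0.7, 0.084, 0.704]
ft_force: [0.8, -0.1, -2.5]
width: 0.0254
```

```bash
python3 - <<'E'
from h import *
st(); dus()
for n in ['scene','side']:
    c=r.camera(n)
    for l in ['joint_face','cover_face','cover','fixture']:
        print(n,l,[(np.array(d['xyz']),round(d['confidence'],2)) for d in r.spot_point(c,l)[:1]])
E
```

```text
t 16.38 p [ 0.4999 -0.3454  0.1857] w 0.025368188080349525
[[ 0.0057 -0.2399  0.9708]
 [-0.0041  0.9708  0.24  ]
 [-1.     -0.0053  0.0046]]
scene {'nozzle_tip': [array([ 0.4671, -0.2131,  0.1119])], 'duster': [array([ 0.4965, -0.3237,  0.1671])]}
  len 0.1270580969478136 down deg 33.75010632283444 yaw 104.88626684901757
side {'nozzle_tip': [array([ 0.4659, -0.2085,  0.1074])], 'duster': [array([ 0.4906, -0.3238,  0.1679])]}
  len 0.13253086432978545 down deg 35.16132347556182 yaw 102.09136338042701
wrist {'nozzle_tip': [array([ 0.466 , -0.2095,  0.111 ])], 'duster': [array([ 0.4923, -0.3251,  0.1641])]}
  len 0.1299025019004638 down deg 32.127472771067346 yaw 102.8171188963075
scene joint_face [(array([0.5618, 0.2227, 0.0434]), 0.65)]
scene cover_face [(array([0.5584, 0.1333, 0.0403]), 0.73)]
scene cover [(array([0.5676, 0.0973, 0.0081]), 0.85)]
scene fixture [(array([ 0.5622,  0.1461, -0.0033]), 0.58)]
side joint_face [(array([0.559 , 0.2188, 0.0443]), 0.58)]
side cover_face [(array([0.5596, 0.1332, 0.0427]), 0.75)]
side cover [(array([0.5628, 0.0984, 0.0134]), 0.94)]
side fixture []
```

Request:
{"method": "arm_command", "body": {"plan": [[-10,0,0,7],[0,0,0,7],[0,25,4,0],[0,40,6,0],[0,45,8,0],[0,45,8,0],[0,45,8,0],[0,45,8,0],[0,45,8,0],[0,45,6,0],[0,30,3,0],[0,20,2,0],[0,0,0,0],[0,0,0,0]]}}

```text
time: 19.08
ee_pos: [0.5598, 0.039, 0.1908]
eef_rot: [0.001, 0.707, -0.001, 0.707]
ft_force: [-0.2, 0.6, -1.4]
width: 0.0255
```

```bash
python3 - <<'E'
from h import *
st(); c=dus()
for n in ['wrist','side','scene']:
    c=r.camera(n)
    for l in ['joint_face','cover_face','cover','fixture']:
        print(n,l,[(np.array(d['xyz']),round(d['confidence'],2)) for d in r.spot_point(c,l)[:1]])
E
```

```text
t 19.07 p [0.5598 0.039  0.1908] w 0.025537473326905393
[[-0.0001  0.0033  1.    ]
 [-0.0007  1.     -0.0033]
 [-1.     -0.0007 -0.0001]]
scene {'nozzle_tip': [array([0.5599, 0.1781, 0.1179])], 'duster': [array([0.5599, 0.0589, 0.174 ])]}
  len 0.13174160314798056 down deg 33.20343843941018 yaw 90.0
side {'nozzle_tip': [array([0.5638, 0.1773, 0.1162])], 'duster': [array([0.5577, 0.0599, 0.1772])]}
  len 0.13244232707106893 down deg 35.424400296881245 yaw 87.02563680680399
wrist {'nozzle_tip': [array([0.5609, 0.1769, 0.1159])], 'duster': [array([0.5584, 0.0575, 0.1748])]}
  len 0.13316088014127875 down deg 34.2521343005163 yaw 88.8005148895359
wrist joint_face [(array([0.5007, 0.0063, 0.0092]), 0.5)]
wrist cover_face []
wrist cover []
wrist fixture [(array([0.5582, 0.1464, 0.0014]), 0.91)]
side joint_face [(array([0.5618, 0.2171, 0.0414]), 0.64)]
side cover_face [(array([0.5596, 0.133 , 0.041 ]), 0.6)]
side cover [(array([0.5644, 0.095 , 0.011 ]), 0.67)]
side fixture [(array([0.5584, 0.1411, 0.0024]), 0.71)]
scene joint_face [(array([0.562 , 0.2234, 0.0424]), 0.81)]
scene cover_face [(array([0.5581, 0.138 , 0.039 ]), 0.77)]
scene cover [(array([0.5647, 0.0962, 0.0054]), 0.96)]
scene fixture [(array([ 0.5604,  0.1469, -0.0031]), 0.77)]
```

Request:
{"method": "arm_command", "body": {"plan": [[12,2,1,0],[12,0,0,0],[12,0,0,0],[7,0,0,0],[4,0,0,0],[0,0,0,0],[0,0,0,0],[0,0,0,0],[0,0,0,0],[0,0,0,0]]}}

```text
time: 21.52
ee_pos: [0.5609, 0.0422, 0.1439]
eef_rot: [0.001, 0.707, -0.001, 0.707]
ft_force: [-0.1, -0.7, -1.7]
width: 0.0255
```

```bash
python3 - <<'E'
from h import *
st(); c=dus(); c=r.camera('side'); 
u,v=px(c,np.array([.56,.15,.09])).astype(int); cv2.imwrite('pics/s7.png',cv2.resize(c['frame'][v-75:v+75,u-80:u+80],(640,600),interpolation=cv2.INTER_CUBIC))
E
```

```text
t 21.52 p [0.5609 0.0422 0.1439] w 0.025472141279461995
[[ 0.0002  0.0023  1.    ]
 [-0.0001  1.     -0.0023]
 [-1.     -0.0001  0.0002]]
scene {'nozzle_tip': [array([0.5605, 0.1817, 0.0673])], 'duster': [array([0.5578, 0.0644, 0.1294])]}
  len 0.1327516101597265 down deg 35.890996713465114 yaw 88.68140415717141
side {'nozzle_tip': [array([0.562 , 0.179 , 0.0676])], 'duster': [array([0.5592, 0.0633, 0.1302])]}
  len 0.13157921568393696 down deg 36.40878189435529 yaw 88.61368302009512
wrist {'nozzle_tip': [array([0.5631, 0.1769, 0.0737])], 'duster': [array([0.5615, 0.0617, 0.1293])]}
  len 0.12792560337946426 down deg 33.761600864522094 yaw 89.20427644726071
```

View pics/s7.png

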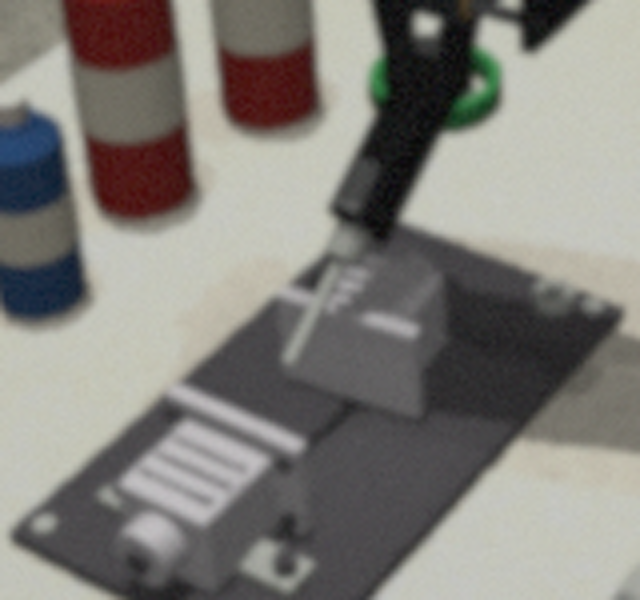

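The crop shows the nozzle slanting over the loose half, with its tip at (290,358) in front of the fixed flange's top edge at (235,415). The tip estimates put blow_spot within about 3 mm of joint_face. I'll hold a bit longer, then go back.

Request:
{"method": "arm_command", "body": {"plan": [[0,0,0,0],[0,0,0,0],[0,0,0,0],[0,0,0,0],[0,0,0,0],[0,0,0,0],[0,0,0,0],[0,0,0,0],[-20,0,0,0],[-35,0,0,0],[0,-25,-4,0],[0,-45,-7,0],[0,-45,-7,0],[0,-45,-7,0],[0,-45,-7,0],[0,-45,-7,0],[0,-45,-7,0],[0,-45,-7,0],[0,-46,-9,0]]}}

```text
time: 24.4
ee_pos: [0.4978, -0.3449, 0.1989]
eef_rot: [0.001, 0.707, -0.001, 0.707]
ft_force: [1.2, 0.2, -1.3]
width: 0.0256
```

Request:
{"method": "arm_command", "body": {"plan": [[0,0,0,-7],[0,0,0,-7],[20,0,0,0],[30,0,0,0],[30,0,0,0],[20,0,0,0],[0,0,0,0],[0,0,0,0]]}}

```text
time: 25.4
ee_pos: [0.4987, -0.3439, 0.1001]
eef_rot: [-0.086, 0.701, 0.085, 0.702]
ft_force: [0.3, -0.4, -1.7]
width: 0.0254
```

```bash
python3 - <<'E'
from h import *
st(); c=dus()
E
```

```text
t 25.4 p [ 0.4987 -0.3439  0.1001] w 0.025415944822838196
[[ 0.0014 -0.2397  0.9708]
 [-0.0009  0.9708  0.2397]
 [-1.     -0.0012  0.0012]]
scene {'nozzle_tip': [array([0.5661, 0.096 , 0.0048])], 'duster': [array([ 0.491 , -0.3238,  0.085 ])]}
  len 0.43394019173153336 down deg 18.650527184259765 yaw 79.85737898351701
side {'nozzle_tip': [array([ 0.4675, -0.2068,  0.027 ])], 'duster': [array([ 0.4934, -0.3239,  0.0878])]}
  len 0.13446136991716245 down deg 34.88328213855348 yaw 102.4718073142234
wrist {'nozzle_tip': [array([ 0.4706, -0.2108,  0.0306])], 'duster': [array([ 0.4932, -0.3252,  0.0852])]}
  len 0.1287605529655725 down deg 33.09009797299393 yaw 101.17502843249827
```

Request:
{"method": "arm_command", "body": {"plan": [[8,0,0,0],[6,0,0,0],[4,0,0,0],[1.5,0,0,0],[0,0,0,0]]}}

```text
time: 26.48
ee_pos: [0.4981, -0.3439, 0.0797]
eef_rot: [-0.086, 0.702, 0.085, 0.702]
ft_force: [-1.3, -1.5, 1.4]
width: 0.0253
```

Request:
{"method": "arm_command", "body": {"plan": [[0,0,0,0],[0,0,0,0],[6,-4.2,0,0],[6,-4.2,0,0],[5.2,-2.7,0,0],[5.2,-2.7,0,0],[5.2,-2.7,0,0],[5.2,-2.7,0,0],[5.2,-2.7,0,0],[0,0,0,0]], "force": 3}}

```text
time: 27.72
ee_pos: [0.503, -0.3649, 0.0408]
eef_rot: [-0.085, 0.702, 0.085, 0.702]
ft_force: [0.5, 0.5, -1.4]
width: 0.0259
```

```bash
python3 - <<'E'
from h import *
st(); c=dus()
E
```

```text
t 27.73 p [ 0.503  -0.3649  0.0408] w 0.02589626816588971
[[-0.0005 -0.2395  0.9709]
 [ 0.0005  0.9709  0.2395]
 [-1.      0.0006 -0.0004]]
scene {'nozzle_tip': [array([ 0.4626, -0.2099,  0.0089])], 'duster': [array([ 0.4945, -0.3343,  0.0293])]}
  len 0.13003511064324125 down deg 17.025887372408143 yaw 104.38250269807057
side {'nozzle_tip': [array([ 0.4652, -0.2089,  0.008 ])], 'duster': [array([ 0.4937, -0.3321,  0.0335])]}
  len 0.1289989922441257 down deg 19.40108846583082 yaw 103.02518178312641
wrist {'nozzle_tip': [], 'duster': []}
```

Request:
{"method": "arm_command", "body": {"plan": [[5.6,-1.8,0,0],[5.6,-1.8,0,0],[5.6,-1.8,0,0],[5.6,-1.8,0,0],[5,-1.8,0,0],[5,-1.7,0,0],[5,-1.7,0,0],[4,-1.5,0,0],[0,0,0,0],[0,0,0,0]]}}

```text
time: 29.42
ee_pos: [0.5065, -0.3782, -0.0002]
eef_rot: [-0.085, 0.702, 0.085, 0.702]
ft_force: [0.1, -0.7, -1.8]
width: 0.0259
```

Request:
{"method": "arm_command", "body": {"plan": [[0,0,0,0],[0,0,0,0],[0,0,0,0],[0,0,0,0],[-20,0,0,0],[-40,0,0,0],[-60,0,0,0],[-60,0,0,0],[0,0,0,0]], "jaw": 0.15}}

```text
time: 30.55
ee_pos: [0.5093, -0.3796, 0.1874]
eef_rot: [-0.088, 0.699, 0.083, 0.705]
ft_force: [-0.5, -0.2, -0.9]
width: 0.0498
```

```bash
python3 - <<'E'
from h import *
st(); dus()
E
```

```text
t 30.55 p [ 0.5093 -0.3796  0.1874] w 0.04980874649330038
[[ 0.0085 -0.2399  0.9708]
 [-0.0063  0.9708  0.2399]
 [-0.9999 -0.0082  0.0068]]
scene {'nozzle_tip': [array([ 0.464 , -0.2121,  0.0235])], 'duster': [array([ 0.4925, -0.3398,  0.0039])]}
  len 0.13230154949961845 down deg -0.5195237313968217 yaw 102.58105453000483
side {'nozzle_tip': [array([ 0.4676, -0.2125,  0.0196])], 'duster': [array([ 0.4962, -0.3346,  0.0102])]}
  len 0.12575663004390664 down deg 3.713282726621994 yaw 103.18296515854082
wrist {'nozzle_tip': [], 'duster': [array([ 0.4935, -0.3397,  0.0054])]}
```

```bash
python3 - <<'E'
from h import *
s=r.read_state(); c=r.camera('wrist')
T=np.array(s['ee_pos']); M=R.from_quat(s['eef_rot']).as_matrix()
for y in (37.5,20,9.5,0,-37.5):
  print(y,[(x,px(c,T+M@np.array([x,y,58])/1e3).round(0)) for x in (-49,-68,-85,-102)])
cv2.imwrite('pics/w8.png',np.clip(c['frame'].astype(float)*1.5,0,255).astype(np.uint8))
E
```

```text
37.5 [(-49, array([455., 202.])), (-68, array([475., 217.])), (-85, array([500., 236.])), (-102, array([535., 261.]))]
20 [(-49, array([450., 239.])), (-68, array([469., 259.])), (-85, array([492., 283.])), (-102, array([523., 316.]))]
9.5 [(-49, array([447., 260.])), (-68, array([466., 283.])), (-85, array([487., 310.])), (-102, array([516., 346.]))]
0 [(-49, array([445., 279.])), (-68, array([463., 304.])), (-85, array([483., 333.])), (-102, array([511., 372.]))]
-37.5 [(-49, array([436., 345.])), (-68, array([452., 377.])), (-85, array([469., 413.])), (-102, array([492., 460.]))]
```

Request:
{"method": "arm_command", "body": {"plan": [[0,0,0,8],[0,25,10,0],[0,45,15,0],[0,45,15,0],[0,45,15,0],[0,45,15,0],[0,45,15,0],[0,45,15,0],[0,45,12,0],[0,45,10,0],[0,0,0,0],[0,0,0,0]], "jaw": 1}}

```text
time: 32.55
ee_pos: [0.5885, 0.0165, 0.1797]
eef_rot: [-0.036, 0.706, 0.036, 0.706]
ft_force: [-1.1, -0.6, 0.1]
width: 0.0871
```

```bash
python3 - <<'E'
from h import *
st()
for n in ['wrist','side','scene']:
    c=r.camera(n)
    if n=='wrist': cv2.imwrite('pics/w9.png',c['frame'])
    for l in ['joint_face','cover_face','cover','fixture']:
        print(n,l,[(np.array(d['xyz']),round(d['confidence'],2)) for d in r.spot_point(c,l)[:1]])
E
```

```text
t 32.55 p [0.5885 0.0165 0.1797] w 0.08705943990080414
[[-0.0003 -0.1022  0.9948]
 [-0.0005  0.9948  0.1022]
 [-1.     -0.0004 -0.0004]]
wrist joint_face [(array([0.5592, 0.1308, 0.0389]), 0.51)]
wrist cover_face [(array([0.5563, 0.131 , 0.0416]), 0.77)]
wrist cover [(array([0.5602, 0.0963, 0.0084]), 0.79)]
wrist fixture [(array([0.5624, 0.1453, 0.003 ]), 0.59)]
side joint_face [(array([0.56  , 0.216 , 0.0401]), 0.79)]
side cover_face [(array([0.5609, 0.1303, 0.0408]), 0.83)]
side cover []
side fixture [(array([ 0.562 ,  0.1426, -0.0021]), 0.56)]
scene joint_face [(array([0.5609, 0.2224, 0.0421]), 0.95)]
scene cover_face [(array([0.5582, 0.1352, 0.0395]), 0.58)]
scene cover [(array([0.5672, 0.0957, 0.0072]), 0.73)]
scene fixture [(array([ 0.562 ,  0.1452, -0.0027]), 0.69)]
```

View pics/w9.png

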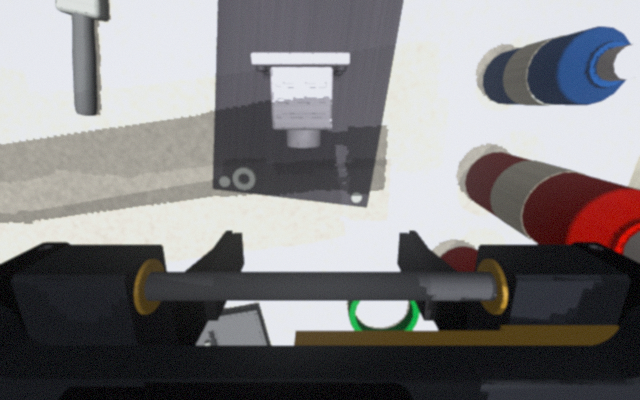

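```bash
python3 - <<'E'
from h import *
s=r.read_state(); c=r.camera('wrist'); T=np.array(s['ee_pos']); M=R.from_quat(s['eef_rot']).as_matrix()
def P(u,v,z): return plane(c,u,v,z)
def sh(n,a,b):
    d=b-a; print(n,a[:2],b[:2],'len',np.linalg.norm(d)*1e3,'yaw',np.degrees(np.arctan2(d[1],d[0])))
sh('plate near edge',P(213,188,.01),P(367,207,.01))
sh('flange rear top edge',P(251,65,.07),P(350,65,.07))
sh('flange front top edge',P(251,53,.07),P(350,53,.07))
sh('body rear top',P(271.5,128,.06),P(332,128.5,.06))
sh('plate left',P(213,188,.01),P(218,0,.01)); sh('plate right',P(367,207,.01),P(405,0,.01))
# masks
for l in ['cover']:
    for d in r.regions_of(c,l)[:1]:
        m=d['mask']; v,u=np.nonzero(m); print(d['confidence'],u.min(),u.max(),v.min(),v.max())
        for row in range(v.min(),v.max(),8):
            q=u[v==row]; print(row,q.min(),q.max(),end='; ')
E
```

```text
plate near edge [ 0.4683 -0.0105] [ 0.6466 -0.0153] len 178.30073868940556 yaw -1.5273234456388285
flange rear top edge [0.5191 0.1194] [0.6026 0.128 ] len 83.93509481403116 yaw 5.8527212948677025
flange front top edge [0.5187 0.1288] [0.6014 0.1373] len 83.09698526803855 yaw 5.853559455289268
body rear top [0.538 0.068] [0.5938 0.0732] len 56.0432085509576 yaw 5.383727551938548
plate left [ 0.4683 -0.0105] [0.4722 0.1798] len 190.36331062803598 yaw 88.8463644751145
plate right [ 0.6466 -0.0153] [0.6528 0.1983] len 213.69468196000213 yaw 88.33599244491134
0.89 251 349 52 150
52 329 332; 60 251 349; 68 255 346; 76 269 341; 84 271 332; 92 271 332; 100 271 332; 108 272 332; 116 272 332; 124 272 331; 132 287 320; 140 287 320; 148 296 311;
```

The wrist picture shows the loose half's flange at (251–350, 53–65), parallel to the jaws, and its boss at (303,138). The bearing is at (243,179) and clear. The plate is turned about −1.4° and the cover about +5.8°. I'll go down over the cover.

Request:
{"method": "arm_command", "body": {"plan": [[0,41,-9,0],[0,41,-8,0],[40,0,0,0],[40,0,0,0],[40,0,0,0],[30,0,0,0],[12,0,0,0],[12,0,0,0],[0,0,0,0]], "jaw": 1}}

```text
time: 34.52
ee_pos: [0.5633, 0.0969, 0.0059]
eef_rot: [-0.036, 0.706, 0.036, 0.706]
ft_force: [0.1, 0.6, -0.1]
width: 0.0873
```

Request:
{"method": "arm_command", "body": {"plan": [[0,0,0,0],[0,0,0,0],[0,0,0,0],[0,0,0,0],[0,0,0,0],[0,0,0,0]], "jaw": -1, "force": 20}}

```text
time: 35.28
ee_pos: [0.5633, 0.0968, 0.0061]
eef_rot: [-0.036, 0.706, 0.036, 0.706]
ft_force: [-1.8, -0.5, 3.8]
width: 0.0557
```

```bash
python3 - <<'E'
from h import *
s=st(); print(s['ft_force'])
for n in ['side','scene','side','scene']:
    c=r.camera(n)
    for l in ['joint_face','cover_face']:
        print(n,l,[(np.array(d['xyz']),round(d['confidence'],2)) for d in r.spot_point(c,l)[:1]])
E
```

```text
t 35.27 p [0.5633 0.0968 0.0061] w 0.05570225005143628
[[ 0.0002 -0.1023  0.9948]
 [-0.0002  0.9948  0.1023]
 [-1.     -0.0003  0.0001]]
[-1.7631 -0.5024  3.7839]
side joint_face [(array([0.5597, 0.2168, 0.0416]), 0.72)]
side cover_face [(array([0.5601, 0.1325, 0.0408]), 0.6)]
scene joint_face [(array([0.5633, 0.2221, 0.0435]), 0.77)]
scene cover_face [(array([0.5604, 0.1374, 0.0393]), 0.81)]
side joint_face [(array([0.5634, 0.2173, 0.0423]), 0.79)]
side cover_face [(array([0.5609, 0.1344, 0.0435]), 0.56)]
scene joint_face [(array([0.5606, 0.2221, 0.0405]), 0.62)]
scene cover_face [(array([0.5617, 0.1347, 0.0386]), 0.54)]
```

Request:
{"method": "arm_command", "body": {"plan": [[0,0,0,3.6],[0,0,0,3.6],[0,5,-1,0],[0,10,-1,0],[0,15,-1,0],[0,15,-1,0],[0,15,0,0],[0,8,0,0],[0,0,0,0],[0,0,0,0]]}}

```text
time: 37.12
ee_pos: [0.5612, 0.1653, 0.0062]
eef_rot: [0.008, 0.707, -0.008, 0.707]
ft_force: [2.1, 0.6, 3.8]
width: 0.056
```

```bash
python3 - <<'E'
from h import *
s=st(); print(s['ft_force'])
c=r.camera('wrist'); f=c['frame']
g=cv2.resize(f[:300],(800,375)); 
T=np.array(s['ee_pos'])
cs=r.camera('scene'); u,v=px(cs,[.562,.2,.06]).astype(int); h=cv2.resize(cs['frame'][v-22:v+22,u-80:u+80],(800,220),interpolation=cv2.INTER_CUBIC)
cv2.imwrite('pics/w10.png',np.vstack([g,h]))
for l in ['cover','fixture']:
    for d in r.regions_of(c,l)[:2]:
        vv,uu=np.nonzero(d['mask']); print(l,d['confidence'],uu.min(),uu.max(),vv.min(),vv.max())
E
```

```text
t 37.12 p [0.5612 0.1653 0.0062] w 0.05602370349000472
[[ 0.001   0.0229  0.9997]
 [ 0.0008  0.9997 -0.0229]
 [-1.      0.0008  0.001 ]]
[2.0973 0.5999 3.7569]
cover 0.59 214 427 178 332
fixture 0.55 137 500 0 331
fixture 0.44 215 425 179 330
```

View pics/w10.png

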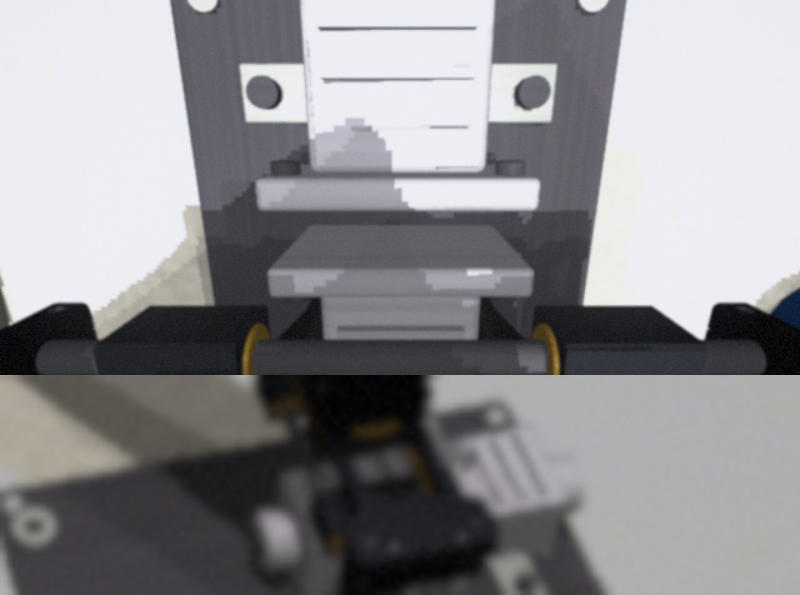

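```bash
python3 - <<'E'
from h import *
s=r.read_state(); c=r.camera('wrist'); T=np.array(s['ee_pos']); M=R.from_quat(s['eef_rot']).as_matrix()
t=lambda u,v:(M.T@(plane(c,u/1.25,v/1.25,.07)-T)*1e3)[1:]
for n,a in dict(fixL=(257,210),fixR=(540,210),fixLr=(257,180),fixRr=(539,179),covL=(269,268),covR=(532,268),covLr=(269,296),covRr=(532,295)).items(): print(n,t(*a))
g=cv2.cvtColor(c['frame'],cv2.COLOR_BGR2GRAY).astype(float)
# subpixel row edges along flange columns
for lo,hi,nm in ((160,173,'fix front'),(210,220,'cov front'),(232,240,'cov rear')):
    cols=np.arange(225,412,6); e=[]
    for k in cols:
        p=cv2.GaussianBlur(g,(5,3),0)[lo:hi,k]; d=np.abs(np.diff(p)); e.append(lo+.5+(d**2@np.arange(len(d)))/(d**2).sum())
    q=np.polyfit(cols,e,1); print(nm,'slope deg',np.degrees(q[0]),'row mid',np.polyval(q,319),'rms',np.std(np.array(e)-np.polyval(q,cols)))
E
```

```text
fixL [ 55.4024 -42.3666]
fixR [55.3464 41.389 ]
fixLr [ 64.2242 -41.4498]
fixRr [64.4661 40.1829]
covL [ 37.1937 -40.5529]
covR [37.1214 40.7454]
covLr [ 27.8126 -41.4466]
covRr [28.0719 41.6025]
fix front slope deg 0.020851869980267727 row mid 167.45542031747073 rms 0.3530035536642006
cov front slope deg 0.04929703078325138 row mid 215.00772182370227 rms 0.16652744503609324
cov rear slope deg -0.10050474860640853 row mid 236.45123862213111 rms 0.4314937808532557
```

The wrist view shows the fixed flange (front edge at row 210, columns 257–540) and the loose flange (front edge at row 268, columns 269–532). They are parallel, the gap is about 18 mm and the lateral error about 0.6 mm. I'll close it gently.

Request:
{"method": "arm_command", "body": {"plan": [[0,6,-0.6,0],[0,6,0,0],[0,3,0,0],[0,1,0,0],[0,1,0,0],[0,0,0,0]]}}

```text
time: 38.12
ee_pos: [0.5611, 0.1785, 0.0061]
eef_rot: [0.008, 0.707, -0.011, 0.707]
ft_force: [-0.6, -10.9, 10.9]
width: 0.0554
```

Request:
{"method": "arm_command", "body": {"plan": [[0,1,0,0],[0,0.5,0,0],[0,0,0,0]]}}

```text
time: 38.5
ee_pos: [0.5612, 0.18, 0.0061]
eef_rot: [0.008, 0.707, -0.011, 0.707]
ft_force: [0.5, -9.5, 11.0]
width: 0.0561
```

```bash
cat >> h.py <<'E'
def gap(save=None):
    s=r.read_state(); c=r.camera('wrist'); T=np.array(s['ee_pos']); M=R.from_quat(s['eef_rot']).as_matrix()
    g=cv2.cvtColor(c['frame'],cv2.COLOR_BGR2GRAY).astype(float)[:, 240:400].mean(1)
    d=np.diff(g); rows=[i for i in range(120,250) if abs(d[i])>6]; 
    for i in rows: print(i,round(d[i],1),(M.T@(plane(c,320,i+1,.07)-T)*1e3)[1].round(1))
    if save: cv2.imwrite(save,cv2.resize(c['frame'][100:260,180:460],(800,457)))
E
python3 - <<'E'
from h import *
s=st(); print(s['ft_force'],s['torque']); gap('pics/w11.png')
E
```

```text
t 38.5 p [0.5612 0.18   0.0061] w 0.05611175333402885
[[-0.0002  0.026   0.9997]
 [-0.0044  0.9997 -0.026 ]
 [-1.     -0.0044 -0.0001]]
[ 0.5322 -9.4509 10.9607] [-2.1164  0.0341 -0.0267]
131 -10.8 68.5
132 -13.1 68.2
133 12.6 67.8
134 9.2 67.5
141 -7.3 65.0
169 -6.9 54.7
170 -10.4 54.3
172 -7.3 53.6
173 -16.3 53.2
174 -19.2 52.8
175 -9.0 52.4
180 6.0 50.5
181 16.9 50.1
182 22.9 49.7
183 18.8 49.4
184 10.7 49.0
203 -10.8 41.5
204 -16.2 41.1
205 -19.2 40.7
206 -17.0 40.3
207 -6.6 39.9
214 11.9 37.0
215 16.1 36.6
216 12.3 36.2
```

View pics/w11.png

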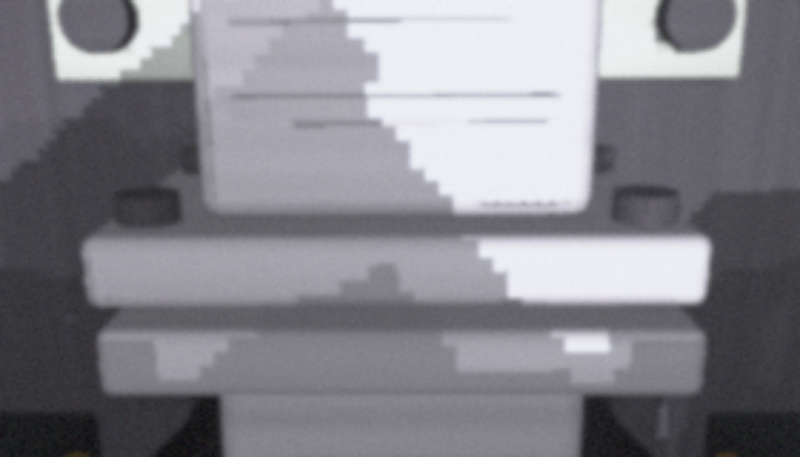

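The gap is still about 3.5 mm. The tool is pressing down 11 N, so plate friction is holding the half back. I'll unload by raising slightly and push on.

Request:
{"method": "arm_command", "body": {"plan": [[-2,0,0,0],[-1,0,0,0],[0,0,0,0],[0,0.5,0,0],[0,0,0,0]]}}

```text
time: 39.17
ee_pos: [0.56, 0.1833, 0.0083]
eef_rot: [0.008, 0.708, -0.009, 0.707]
ft_force: [-1.8, -3.7, -7.3]
width: 0.0554
```

```bash
python3 - <<'E'
from h import *
s=st(); print(s['ft_force'],s['torque']); gap()
E
```

```text
t 39.17 p [0.56   0.1833 0.0083] w 0.055430061953757534
[[-0.0015  0.0232  0.9997]
 [-0.0012  0.9997 -0.0232]
 [-1.     -0.0012 -0.0014]]
[-1.8382 -3.725  -7.2756] [-0.8588  0.3019  0.188 ]
138 -6.9 65.8
139 -20.3 65.4
141 17.9 64.7
142 6.4 64.3
176 -9.9 51.5
177 -6.2 51.1
178 -6.5 50.7
179 -14.1 50.3
180 -19.7 49.9
181 -10.4 49.5
187 12.9 47.2
188 21.6 46.8
189 20.1 46.4
190 12.0 46.0
191 6.2 45.6
209 -12.0 38.2
210 -16.6 37.8
211 -19.7 37.4
212 -8.3 37.0
213 7.6 36.6
214 15.1 36.2
215 14.8 35.7
216 9.5 35.3
```

Request:
{"method": "arm_command", "body": {"plan": [[1,1,0.5,0],[1,1,0,0],[0.5,0,0,0],[0,1,0,0],[0,1,0,0],[0,0,0,0],[0,0,0,0]]}}

```text
time: 40.1
ee_pos: [0.5615, 0.1833, 0.0064]
eef_rot: [0.007, 0.707, -0.011, 0.707]
ft_force: [-4.6, -16.9, 1.7]
width: 0.0558
```

```bash
python3 - <<'E'
from h import *
s=st(); print(s['ft_force'],s['torque']); gap('pics/w12.png')
E
```

```text
t 40.1 p [0.5615 0.1833 0.0064] w 0.05582047798612628
[[-0.0011  0.0261  0.9997]
 [-0.0061  0.9996 -0.0261]
 [-1.     -0.0062 -0.0009]]
[ -4.5542 -16.8652   1.6781] [-3.5023  0.9334  0.3637]
140 -14.5 65.3
141 -14.4 64.9
142 15.3 64.6
143 11.0 64.2
178 -10.6 51.2
180 -6.2 50.5
181 -13.8 50.1
182 -17.9 49.7
183 -9.5 49.3
189 8.9 47.0
190 18.5 46.6
191 20.8 46.2
192 14.5 45.8
193 7.9 45.4
211 -9.1 38.1
212 -12.6 37.7
213 -12.4 37.3
214 -8.5 36.9
216 12.6 36.1
217 9.1 35.7
```

I've used all the picture views, so the rest is by numbers. The TCP stayed put while the push rose to 17 N, so the joint is in contact. I'll unload the push and let go.

Request:
{"method": "arm_command", "body": {"plan": [[0,-2,0.5,0],[0,-2,0.5,0],[0,-1,0,0],[0,0,0,0]]}}

```text
time: 40.65
ee_pos: [0.5625, 0.1833, 0.0066]
eef_rot: [0.008, 0.707, -0.008, 0.707]
ft_force: [-0.4, -1.6, -7.0]
width: 0.0559
```

```bash
python3 - <<'E'
from h import *
s=st(); print(s['ft_force'],s['torque']); gap()
E
```

```text
t 40.65 p [0.5625 0.1833 0.0066] w 0.05586253495118689
[[ 0.0007  0.0231  0.9997]
 [ 0.0005  0.9997 -0.0231]
 [-1.      0.0005  0.0007]]
[-0.3574 -1.5686 -7.0106] [-0.4058 -0.0564 -0.1033]
139 -14.8 65.6
140 -11.6 65.2
141 16.4 64.8
142 8.8 64.5
177 -10.9 51.4
179 -6.9 50.7
180 -15.1 50.3
181 -17.8 49.9
182 -8.4 49.5
188 13.4 47.2
189 21.7 46.8
190 20.9 46.4
191 12.5 46.0
210 -12.3 38.4
211 -16.7 37.9
212 -18.0 37.5
213 -6.8 37.1
214 10.9 36.7
215 16.1 36.3
216 11.8 35.9
217 6.7 35.5
```

Request:
{"method": "arm_command", "body": {"plan": [[1,0,-0.5,0],[1,0,-0.5,0],[0,0.5,0,0],[0,0.5,0,0],[0,0,0,0]]}}

```text
time: 41.32
ee_pos: [0.5624, 0.1833, 0.0061]
eef_rot: [0.008, 0.706, -0.009, 0.708]
ft_force: [-2.8, -7.0, 11.0]
width: 0.0552
```

```bash
cat >> h.py <<'E'
def lat():
    s=r.read_state(); c=r.camera('wrist'); T=np.array(s['ee_pos']); M=R.from_quat(s['eef_rot']).as_matrix()
    g=cv2.cvtColor(c['frame'],cv2.COLOR_BGR2GRAY).astype(float)
    for nm,yy in (('fixed',42.5),('cover',32.)):
        q=px(c,T+M@np.array([T[2]*1e3-70,yy,0])/1e3); row=int(round(q[1])); p=g[row-3:row+4].mean(0); d=np.diff(p)
        out=[]
        for z in (-42,42):
            u0=px(c,T+M@np.array([T[2]*1e3-70,yy,z])/1e3)[0]; w=slice(int(u0)-12,int(u0)+13); dd=np.abs(d[w])
            k=dd.argmax()+w.start+1; out.append(((M.T@(plane(c,k,row,.07)-T)*1e3)[2].round(1),round(d[k-1],1)))
        print(nm,'row',row,out)
E
python3 - <<'E'
from h import *
s=st(); print(s['ft_force'],s['torque']); lat()
E
```

```text
t 41.33 p [0.5624 0.1833 0.0061] w 0.055201204039027126
[[ 0.0023  0.0239  0.9997]
 [-0.0012  0.9997 -0.0239]
 [-1.     -0.0011  0.0023]]
[-2.8373 -7.0007 10.9967] [-1.5777  0.847   0.0488]
fixed row 201 [(np.float64(-42.7), np.float64(28.1)), (np.float64(40.0), np.float64(-62.3))]
cover row 227 [(np.float64(-41.0), np.float64(23.6)), (np.float64(41.4), np.float64(-24.7))]
```

Request:
{"method": "arm_command", "body": {"plan": [[0,0,0,0],[0,0,0,0],[0,0,0,0],[0,0,0,0],[-10,0,0,0],[-30,0,0,0],[-50,0,0,0],[-40,-40,0,0],[0,-40,0,0],[0,0,0,0],[0,0,0,0]], "jaw": 1}}

```text
time: 42.75
ee_pos: [0.5592, 0.1046, 0.1348]
eef_rot: [0.008, 0.707, -0.008, 0.707]
ft_force: [-0.9, 0.2, 0.2]
width: 0.0868
```

```bash
python3 - <<'E'
from h import *
s=st(); print(s['ft_force'])
c=r.camera('wrist'); T=np.array(s['ee_pos']); M=R.from_quat(s['eef_rot']).as_matrix()
J=np.array([.5625,.221])
g=cv2.cvtColor(c['frame'],cv2.COLOR_BGR2GRAY)
a=np.array([px(c,np.array([x,y,.07])) for x in (.51,.615) for y in (.19,.245)]); print(a.min(0),a.max(0))
u0,v0=np.maximum(a.min(0).astype(int),0); u1,v1=a.max(0).astype(int)
mid=int(px(c,[.5622,.22,.07])[0])
for off in (-32,-20,0,20,32):
    k=mid+off; p=g[v0:v1,k-2:k+3].mean(1); print(off,p.astype(int))
sub=g[v0:v1,u0:u1]
for row in range(v0,v1,3):
    d=np.diff(g[row,u0-5:u1+5].astype(int)); i,j=d.argmax(),d.argmin(); print(row,u0-5+i,d[i],u0-5+j,d[j],'y',plane(c,mid,row,.07)[1].round(4))
for n in ['side','scene','wrist']:
    c=r.camera(n)
    for l in ['joint_face','cover_face','cover','duster']:
        print(n,l,[(np.array(d['xyz']),round(d['confidence'],2)) for d in r.spot_point(c,l)[:2]])
E
```

```text
t 42.75 p [0.5592 0.1046 0.1348] w 0.08681007387157237
[[ 0.0003  0.023   0.9997]
 [ 0.0004  0.9997 -0.023 ]
 [-1.      0.0004  0.0003]]
[-0.8708  0.2462  0.1778]
[243.393    5.8553] [397.1174  94.3633]
-32 [237 238 238 237 238 234 218 215 232 237 238 238 237 238 237 238 237 238
 238 238 238 237 237 238 237 238 236 234 228 232 237 238 238 237 238 238
 238 237 238 238 235 226 192 171 209 233 237 238 237 237 238 237 237 238
 238 232 220 193 148 107 120 172 208 223 226 225 224 223 220 218 216 216
 217 219 219 219 218 215 214 214 218 218 219 218 217 214 214 214 213]
-20 [238 237 237 238 238 227 182 173 220 235 238 238 238 238 238 237 238 237
 237 238 238 237 238 238 238 238 237 233 225 226 233 236 238 237 238 238
 238 237 237 238 229 201 168 167 209 233 238 239 238 237 237 238 238 237
 238 231 217 191 148 109 141 204 229 229 233 237 239 238 238 238 237 238
 237 237 238 237 237 237 237 235 231 235 236 230 221 228 236 235 233]
0 [238 237 237 238 237 227 183 175 221 236 238 238 238 238 238 238 238 237
 237 238 238 238 237 237 238 238 236 233 228 232 236 238 238 238 238 237
 238 238 238 238 
[... 1941 characters left out ...]
cover [(array([ 0.4952, -0.3035,  0.0014]), 0.55), (array([ 0.7162, -0.3439,  0.0035]), 0.55)]
side duster [(array([ 0.282 , -0.3792, -0.0037]), 0.97), (array([ 0.4963, -0.3355,  0.0077]), 0.63)]
scene joint_face [(array([0.5598, 0.2241, 0.0402]), 0.65)]
scene cover_face [(array([0.5633, 0.2205, 0.039 ]), 0.64)]
scene cover [(array([0.5647, 0.1833, 0.0082]), 0.94)]
scene duster [(array([ 0.2772, -0.3805,  0.0012]), 0.8), (array([ 0.4667, -0.2089,  0.0228]), 0.63)]
wrist joint_face [(array([0.5607, 0.2211, 0.0391]), 0.79), (array([ 0.3385,  0.1573, -0.002 ]), 0.52)]
wrist cover_face [(array([0.562 , 0.2184, 0.0392]), 0.65)]
wrist cover [(array([0.5616, 0.1839, 0.0133]), 0.97)]
wrist duster []
```

The checks agree. The seam is a thin line of constant row across the whole flange, so the gap is under about 1 mm and the joint is square. The lateral offset is about 1.5 mm, and the duster reads as lying flat. Handing in.

```bash
python3 -c "
from h import *
print(r.close_job()); st()"
```

```text
the job is handed in; nothing more can be done
None
the job is handed in; nothing more can be done
```

I've done every step and handed the job in at about 43 s of the 64 s allowed. No verdict was reported, so the results below are from my own last checks.

- **Aiming:** The tool can only yaw. I gripped the duster's tail at 3 N and lifted it so the duster pivoted on its nozzle tip, then locked the grip at 60 N. It slanted about 35° down, with blow_spot estimated a few mm from joint_face. I held it still for about 1.5 s or more.
- **Duster:** I laid it back the same way. The networks put it at its starting place, with slant estimates of −0.5° and 3.7°, so flat within their error. In the last look the scene camera did not find it at its place (its second hit was at the nozzle), but the side camera did.
- **Joint:** I gripped the loose half, turned it square and pushed it along the plate until the force rose to 17 N, then let go. The final wrist picture showed a thin, even seam, which I read as a gap under about 1 mm. The flanges were parallel and about 1.5 mm off level sideways, against the 4 mm allowed.

**What went wrong or disagreed:**
- **First grasp:** The first two closings caught nothing. By the pictures, the fingertips stood about 34 mm higher than I had worked out from the interface text, so I went lower by feel.
- **Sticking:** The loose half stuck about 3.5 mm short of the joint. I relieved the downward press to free it.
- **Last view:** My last picture view was refused because all 12 were used. The final checks were therefore by pixel measurements and the networks only.

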